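Index the stone-setting table to the next hole

TASK

Bring the next stone round on the gem cutter's indexing table: with a fingertip press the brass plunger head all the way down, and keeping it pressed push it round counter-clockwise (seen from above) so the table turns to the next hole and no farther. Then let go so the plunger springs fully back up and locks the table in that hole. Grip nothing, keep off the mounted stones, leave the loose things on the bench where they are, and finish with the hand clear.

Things in the scene. Friction and masses are not known exactly. Their poses are not given: they have to be found in the camera images.
- base: Fixed round grey and steel stand, 224 mm across. Origin on the turning axis at bench level; z up; x points from the axis to the hole where the pin starts. Its flat steel ring (top 38 mm above the bench) has eight round dark holes, 45 degrees apart, on a circle of 96 mm radius; the next hole lies 45 degrees counter-clockwise from +x.
- table_axis (a point): On the vertical turning axis at the table's face, 52 mm above the bench. The table is an aluminium disc of 160 mm diameter; a boss in its middle stands 16 mm above the face. An arm of two rails (14 mm gap, hole and pin visible between) reaches out over the ring and carries the plunger, 124 mm from the axis. Turns with the table; x points to the plunger.
- plunger_top (a point): Middle of the floor of the plunger's shallow brass dish, 75 mm above the bench when up. The dish is 44 mm across outside, 38 mm inside, its rim 4 mm above its floor. Closed fingertips press down in it, then move round the 124 mm circle: friction and rim take the table along. Moves with the head; z up, x away from the turning axis.
- plunger (a joint): How far it is pressed, m: 0 up, 0.012 at the stop. Spring: about 4 N up, 9 N at the stop. Up, its pin locks the table in a hole; the pin is free only beyond 0.010, so press to the stop. Let go between holes it stays at about 0.010 and the table still turns; let go within about 4 degrees of a hole it springs up and centres the table.
- index_table (a joint): Angle of the table, rad: 0 in the starting hole, growing counter-clockwise seen from above; the next hole is at 0.785 (45 degrees). Unlocked, it turns with light drag (0.1 N m) and stays where it is left.
- stones: Eight brass stubs with small amber stones on the table, on a circle of 50 mm radius, 45 degrees apart, 14 mm wide, tops 93 mm above the bench. Fixed to the table and turn with it. Origin on the turning axis at bench level. Do not touch.
- canister: Loose dark grey lidded pot, 66 mm diameter, 78 mm high, on the bench to the right of the table (as the robot looks). Origin under its middle. Leave alone.
- loupe: Loose folded metal loupe lying on the bench to the left: a ring 32 mm across and 22 mm high with a flat 34 mm tail. Origin under the ring's middle. Leave alone.
- spare_dop: Loose brass dop standing on the bench to the left, 24 mm diameter foot, 60 mm high. Origin under its middle. Leave alone.

How it is judged (in metres and radians):
On the way, in this order (a step that is already met when the one before it is completed fails the run):
1. the plunger is pressed fully in with the table still at the first hole (value of joint plunger above 0.0095 m and value of joint index_table between -0.1 and 0.1 rad), for 0.1 s.
2. the table is turned counter-clockwise to the next hole (value of joint index_table between 0.6954 and 0.8754 rad), for 0.1 s.
At the end, for the whole second after the job is handed in: The table stands at the next hole (45 degrees counter-clockwise, within 2 degrees) and at rest, the plunger is up to within 2 mm so that its pin locks the table, and the loose things lie within 15 mm of where they were (value of joint index_table between 0.7504 and 0.8204 rad and value of joint plunger below 0.002 m and velocity of joint index_table between -0.02 and 0.02 rad/s and distance of each of canister, loupe, spare_dop from where it was at the start of the episode below 0.015 m); the robot touches nothing.
It fails at once if the table is forced round with the plunger not pressed in (value of joint index_table between 0.14 and 0.64 rad and value of joint plunger below 0.006 m).
It fails at once if the table is turned well past the next hole, or well the wrong way (value of joint index_table above 1.15 rad or value of joint index_table below -0.35 rad).
It fails at once if the stones are touched (contact force between any of the fingers, the arm and stones above 0.5 N).
It fails at once if a loose thing on the bench is moved or lifted (distance of any of canister, loupe, spare_dop from where it was at the start of the episode above 0.015 m).
It also fails if it takes over 35 s, if anything falls off the work surface, if the arm or the gripper's body presses on something with over 40 N, if the wrist force passes 120 N, or if a joint passes its speed limit or range.

ROBOT

A 7-joint arm with a two-finger parallel gripper is mounted at the origin on the work surface. World frame = base frame: x ahead of the robot, y to its left, z up, the work surface at z = 0. Lengths are in m, angles in degrees, forces in N, time in s.
With the tool pointing down it reaches from about 0.35 to 0.9 m from the base axis. Payload 8.1 kg.
Tool frame: the origin (TCP) lies at the very end of the fingers, on their centre line; the grasp point (between the pads) lies 19 mm behind it; z points along the fingers, y is the line along which they close (so a half turn about z gives the same grasp; the last joint's range is limited). The gripper opens to 85 mm and grips with 20 to 120 N. Pads are 22 mm wide; open, the fingers measure 114 mm over their backs; the gripper's body (76 mm by 85 mm) begins 54 mm behind the grasp point. The pads swing forward as they close: fully open they stand 13 mm farther back than shut.
Start: joints at [-76.925, 24.895, 1.432, 90.138, -0.665, 64.973, -4.303], TCP at [0.203, 0.591, 0.231] pointing down, gripper open.
Joint ranges: [-149.89, 149.89], [-25.12, 119.58], [-72.63, 75.52], [4.76, 147.25], [-75.54, 255.54], [6.69, 114.76], [-157.13, 157.13]. Speed limits (degrees/s): [127.2, 127.2, 172.46, 172.46, 180, 180, 180].

INTERFACE

Orientations are given as a 3x3 rotation matrix whose columns are the frame's x, y, z axes.
In Python, from cell import ctrl gives the robot as it stands. Calls block until the motion is done:
- ctrl.move_to(position, orientation): joint-space move of the TCP to a pose.
- ctrl.move_straight(position, orientation=None, max_speed=0.15, guard=None): straight line of the TCP; orientation=None keeps the orientation; max_speed is the mean speed in m/s. With guard (N) it stops when the force on the tool has changed by that much, and returns True; else False.
- ctrl.move_joints(angles): joint-space move.
- ctrl.set_gripper(opening): finger opening in m; the grip force is fixed at half the most; returns when the fingers have stopped.
- ctrl.wait(seconds).
- ctrl.ik(position, orientation): joint angles nearest the present ones, or None.
- ctrl.read_state(): the state.
- ctrl.snapshot(name): name is "scene" or "top" or "wrist"; returns a dict with "img" (420x560x3 uint8, blue, green, red), "camera_matrix" (3x3 intrinsics, pixels), "k1" (the pictures are not rectified: a ray, as slopes to the right and down, at radius r is drawn at 1 + k1 r^2 times it, then the intrinsics apply), "rvec" (rotation vector, rad) and "tvec" (3), from world to camera coordinates, as OpenCV has them. Camera axes: x right, y down, z forward; pixel columns grow to the right and rows downward; lengths in m; the calibration is good to about 2 mm. A picture is of the moment at which its call begins. There is no depth.
A pose or a line that the arm cannot do raises ctrl.IKError and nothing moves.
- ctrl.job_done(): hands the job in; it is judged then, once.
Trained networks look in the newest picture that a camera, given by its name, has taken for a name from the list of things; names that differ only in an ending like _2 or _b are one class to them, and where a whole thing is asked for, a point or a joint stands for the part that bears it (a point fixed in the world has none). Each returns a list of dicts, best first, with "p" (0 to 1); they miss things now and then, are a little off and sometimes report something else, mostly with a low value. They report only what shows in the picture. A call takes as long as a camera call.
- ctrl.search_frame(camera, label): "point" ([column, row] in pixels, amid what is visible of it).
- ctrl.tip_of(camera, label): "point" ([column, row] in pixels: a listed point, or the origin of a listed thing).
The state is a dict: "time_s": time; "q": joint angles; "qvel": joint speeds; "joint_torque": joint torques, N m; "ee_pos": TCP position; "eef_rot": TCP orientation; "force": force on the tool from outside, world axes, zero at the start; "torque": the same for the moment, N m; "opening": finger opening in m; "grip_force": force on a finger pad.
Only numpy, scipy, OpenCV 4.12 (cv2) and the standard library are available. Lean on these libraries where they do the work, as an engineer would, in place of code of your own. Each camera call takes 0.05 s, during which the arm holds its last target. There are 200 camera calls.

## Working session

There is one attempt and no reset: what is moved stays moved. The work goes in short steps, each a Python script; the robot and the scene stay as the last script left them, time stands still between calls to the robot, and variables do not carry over. Pictures are saved under pics/ and viewed, at most 10 in all, crops included, and the job is handed in when it is done.

```bash
mkdir -p pics; cat > h.py <<'E'
import numpy as np, cv2
from cell import ctrl
def ray(s,px):
    K=np.array(s["camera_matrix"]);k=s["k1"]
    d=np.array([(px[0]-K[0,2])/K[0,0],(px[1]-K[1,2])/K[1,1]])
    u=cv2.undistortPoints(np.array([[px]],float),K,np.array([k,0,0,0,0.]))[0,0]
    R=cv2.Rodrigues(np.array(s["rvec"],float))[0];t=np.array(s["tvec"],float).ravel()
    return -R.T@t, R.T@np.array([u[0],u[1],1.])
def at_z(s,px,z):
    o,d=ray(s,px); return o+d*(z-o[2])/d[2]
def proj(s,P):
    return cv2.projectPoints(np.atleast_2d(np.array(P,float)),np.array(s["rvec"],float),np.array(s["tvec"],float),np.array(s["camera_matrix"],float),np.array([s["k1"],0,0,0,0.]))[0][:,0]
E
python3 - <<'E'
from h import *
for c in ("scene","top"):
    s=ctrl.snapshot(c); cv2.imwrite(f"pics/{c}0.png",s["img"])
    print(c,"cam",ray(s,[280,210])[0].round(3))
    for l,z in (("base",0),("table_axis",.052),("plunger_top",.075),("canister",0),("loupe",0),("spare_dop",0)):
        for r in ctrl.tip_of(c,l)[:2]: print(l,r["p"],np.round(r["point"],1),at_z(s,r["point"],z).round(4))
print(ctrl.read_state()["time_s"])
E
```

```text
scene cam [1.029 0.361 0.711]
base 0.71 [275.4 255.4] [0.5756 0.0113 0.    ]
table_axis 0.57 [281.  240.4] [0.5684 0.0215 0.052 ]
plunger_top 0.52 [256.2 195.2] [ 0.5072 -0.0962  0.075 ]
canister 0.94 [189.5 164.3] [ 0.4586 -0.3843  0.    ]
canister 0.52 [277.7 238.6] [ 0.5322 -0.0148  0.    ]
loupe 0.67 [462.5 286.1] [0.4041 0.3836 0.    ]
spare_dop 0.71 [392.7 357.2] [0.6384 0.3318 0.    ]
top cam [ 0.313 -0.022  1.11 ]
base 0.91 [265.7 202. ] [0.5748 0.0215 0.    ]
table_axis 0.75 [267.4 201.3] [0.5645 0.0154 0.052 ]
plunger_top 0.74 [304.7 230.4] [ 0.4934 -0.0798  0.075 ]
canister 0.69 [417.9 260.5] [ 0.4468 -0.38    0.    ]
loupe 0.62 [122.3 258.3] [0.4017 0.3808 0.    ]
spare_dop 0.56 [154. 172.] [0.6376 0.326  0.    ]
0.7
```

View pics/scene0.png

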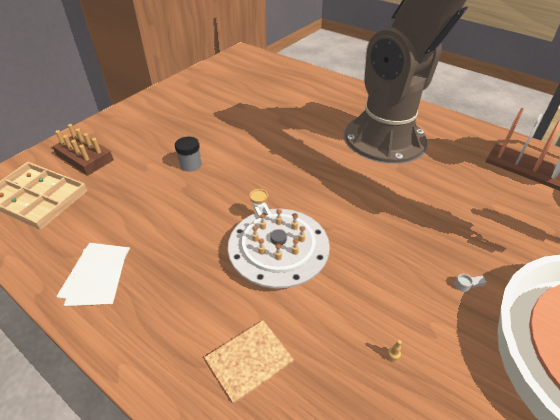

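View pics/top0.png

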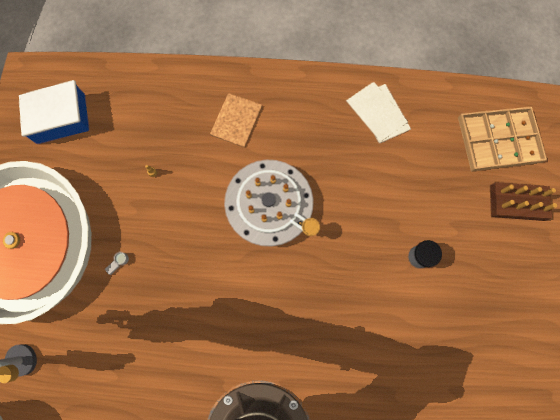

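The scene view shows the dish at about (259,196) and the table centre at about (280,238). The top view shows the dish at about (312,227) and the axis at about (268,200). The detector missed the dish by a few pixels, so I'll segment it by colour and look again from a hover with the wrist camera.

```bash
python3 - <<'E'
from h import *
P=[]
for c,g in (("scene",(259,196)),("top",(312,227))):
    s=ctrl.snapshot(c); hsv=cv2.cvtColor(s["img"],cv2.COLOR_BGR2HSV)
    m=cv2.inRange(hsv,(15,150,120),(30,255,255)); n,l,st,ce=cv2.connectedComponentsWithStats(m)
    i=1+np.argmin(np.linalg.norm(ce[1:]-g,axis=1)); p=ce[i]; print(c,p,st[i],at_z(s,p,.077))
    P.append(at_z(s,p,.077))
a=np.array([.566,.018]); p=P[1][:2]
r=p-a; print(np.linalg.norm(r),np.degrees(np.arctan2(r[1],r[0])))
def R(yaw):
    x=np.array([np.cos(yaw),np.sin(yaw),0]);z=np.array([0,0,-1.]);return np.array([x,np.cross(z,x),z]).T
print(np.round(ctrl.read_state()["eef_rot"],2).tolist())
t=np.arctan2(r[1],r[0])
for k in range(0,360,45):
    y=t+np.radians(k); e=t+np.radians(45)
    A=ctrl.ik([p[0],p[1],.2],R(y)); B=ctrl.ik(list(a+.124*np.array([np.cos(e),np.sin(e)]))+[.065],R(y))
    print(k,None if A is None else np.round(A),None if B is None else np.round(B))
E
```

```text
Traceback (most recent call last):
ValueError: attempt to get argmin of an empty sequence
```

```bash
cat >> h.py <<'E'
def R(yaw):
    x=np.array([np.cos(yaw),np.sin(yaw),0]);z=np.array([0,0,-1.]);return np.array([x,np.cross(z,x),z]).T
E
python3 - <<'E'
from h import *
for c,g in (("scene",(259,196)),("top",(312,227))):
    s=ctrl.snapshot(c); hsv=cv2.cvtColor(s["img"],cv2.COLOR_BGR2HSV)
    print(c,hsv[g[1],g[0]],at_z(s,g,.077))
    p=at_z(s,g,.077)[:2]
a=np.array([.566,.018])
r=p-a; print(np.linalg.norm(r),np.degrees(np.arctan2(r[1],r[0])))
print(np.round(ctrl.read_state()["eef_rot"],2).tolist())
t=np.arctan2(r[1],r[0])
for k in range(0,360,45):
    y=t+np.radians(k); e=t+np.radians(45)
    A=ctrl.ik([p[0],p[1],.2],R(y)); B=ctrl.ik(list(a+.124*np.array([np.cos(e),np.sin(e)]))+[.065],R(y))
    print(k,None if A is None else np.round(A),None if B is None else np.round(B))
E
```

```text
scene [ 20 128 240] [ 0.50710579 -0.08781794  0.077     ]
top [ 18 178 214] [ 0.50244817 -0.09674523  0.077     ]
0.1311689864317322 -118.97994433071686
[[-0.95, 0.32, 0.0], [0.32, 0.95, 0.0], [-0.0, 0.0, -1.0]]
0 [ 49.  28. -61. 105.  27.  63. 130.] [ 42.  49. -61.  99.  48.  63. 116.]
45 [ -42.   27.   67.  111.  -29.   61. -127.] [ -34.   51.   65.  105.  -54.   61. -111.]
90 [-42.  27.  67. 111. -29.  61. -82.] [-34.  51.  65. 105. -54.  61. -66.]
135 [-39.  24.  60. 111. -24.  59. -42.] [-24.  40.  43. 105. -35.  50. -37.]
180 [-36.  22.  54. 111. -21.  58.  -1.] [-21.  38.  38. 104. -31.  48.   4.]
225 [-32.  20.  49. 111. -18.  57.  42.] [-17.  37.  33. 104. -27.  47.  45.]
270 [-30.  19.  46. 111. -17.  57.  84.] [-15.  36.  29. 104. -23.  46.  87.]
315 [-25.  18.  39. 110. -14.  56. 126.] [ -8.  34.  18. 103. -15.  45. 124.]
```

```bash
python3 - <<'E'
from h import *
ctrl.set_gripper(0.0)
y=np.radians(61)
ctrl.move_to([.503,-.095,.25],R(y))
s=ctrl.snapshot("wrist"); cv2.imwrite("pics/w1.png",s["img"])
print("cam",ray(s,[280,210])[0].round(3),ctrl.read_state()["time_s"],ctrl.read_state()["opening"])
for l,z in (("base",0),("table_axis",.052),("plunger_top",.075)):
    for r in ctrl.tip_of("wrist",l)[:2]: print(l,r["p"],np.round(r["point"],1),at_z(s,r["point"],z).round(4))
E
```

```text
cam [ 0.534 -0.035  0.391] 4.3167 -3.4294577718533305e-05
base 0.73 [281.9  68. ] [0.5677 0.0124 0.    ]
table_axis 0.97 [281.6  60.2] [0.5665 0.0126 0.052 ]
plunger_top 0.8 [276.6 187.4] [ 0.5025 -0.0929  0.075 ]
```

View pics/w1.png

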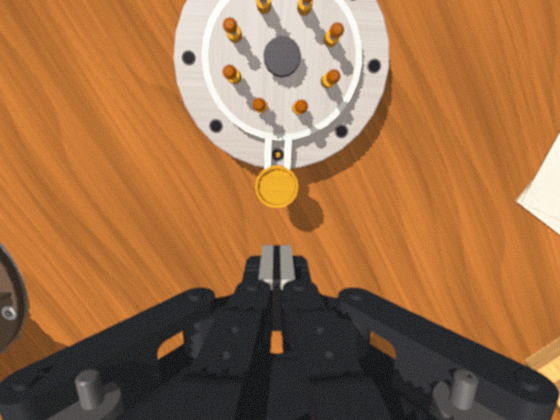

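The wrist view shows the dish at about (277,187), the boss at (282,57), and ring holes at (189,58), (216,126), (341,131) and (374,66). I'll fit the axis and angle to these.

```bash
python3 - <<'E'
from h import *
from scipy.optimize import least_squares
s=ctrl.snapshot("wrist"); im=s["img"]; hsv=cv2.cvtColor(im,cv2.COLOR_BGR2HSV)
H=[]
for x,y in ((189,58),(216,126),(341,131),(374,66)):
    w=255-im[y-9:y+10,x-9:x+10].max(2).astype(float); w[w<170]=0
    yy,xx=np.mgrid[y-9:y+10,x-9:x+10]; H.append([(w*xx).sum()/w.sum(),(w*yy).sum()/w.sum()])
m=cv2.inRange(hsv[150:225,240:315],(15,200,90),(32,255,255)); n,l,st,ce=cv2.connectedComponentsWithStats(m)
i=1+np.argmax(st[1:,4]); c=st[i,:2]+st[i,2:4]/2+[239.5,149.5]
print(np.round(H,1),"dish",c,ce[i]+[240,150],st[i])
Hw=np.array([at_z(s,h,.038)[:2] for h in H]); d=at_z(s,c,.078)[:2]
ks=np.radians([-90,-45,45,90])   # order checked by residual
best=None
for sg in (1,-1):
    f=lambda v:(Hw-(v[:2]+.096*np.c_[np.cos(v[2]+sg*ks),np.sin(v[2]+sg*ks)])).ravel()
    r=least_squares(f,[.566,.013,np.radians(-119)])
    if best is None or r.cost<best[0].cost: best=(r,sg)
r=best[0]; a=r.x[:2]; v=d-a
print("axis",a,"th",np.degrees(r.x[2]),"res mm",np.round(r.fun*1e3,1),"dish",d,np.linalg.norm(v),np.degrees(np.arctan2(v[1],v[0])))
E
```

```text
[[187.9  57. ]
 [215.4 125. ]
 [340.8 130.1]
 [373.5  64.8]] dish [277.  186.5] [276.37262357 186.35741445] [  15   16   45   42 1315]
axis [0.56726009 0.01431033] th -121.25793685796083 res mm [ 0.1 -0.3  0.3  0.  -0.2  0.3 -0.2 -0. ] dish [ 0.50340938 -0.09238699] 0.12434320693733518 -120.89750348177809
```

```bash
python3 - <<'E'
from h import *
a=np.array([.56726,.01431]); t=np.radians(-121.1); p=a+.124*np.array([np.cos(t),np.sin(t)])
ctrl.move_to([*p,.095],R(t+np.pi))
print(p,ctrl.read_state()["ee_pos"],ctrl.read_state()["force"])
g=ctrl.move_straight([*p,.068],max_speed=.03,guard=2.5); st=ctrl.read_state(); print(g,st["ee_pos"],st["force"],st["time_s"])
g=ctrl.move_straight([*p,.060],max_speed=.03,guard=16); ctrl.wait(.2); st=ctrl.read_state(); print(g,st["ee_pos"],st["force"],st["time_s"])
s=ctrl.snapshot("wrist"); cv2.imwrite("pics/w2.png",s["img"][150:420,140:420])
E
```

```text
[ 0.50320987 -0.09186712] [ 0.50395104 -0.09234347  0.09584793] [ 0.04257638 -0.50300451  1.13073378]
True [ 0.50309713 -0.09164173  0.07320619] [-0.38045051  0.45654923  4.43904235] 5.875
True [ 0.50469043 -0.09258248  0.06307572] [-0.34216169 -0.90096537  9.88538679] 6.4917
```

View pics/w2.png

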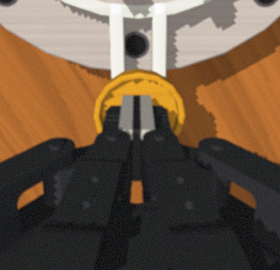

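Fingertips are seated in the dish and the pin hole shows between the rails. Next I press firmly onto the stop and swing the table.

```bash
python3 - <<'E'
from h import *
a=np.array([.56726,.01431]); t0=np.radians(-121.1)
P=lambda th:a+.124*np.array([np.cos(th),np.sin(th)])
z=.0635
while True:
    z-=.0007; ctrl.move_straight([*P(t0),z],R(t0+np.pi),max_speed=.02); ctrl.wait(.1)
    f=ctrl.read_state()["force"][2]; print(round(z,4),round(f,1),end=" | ")
    if f>17 or z<.057: break
ctrl.wait(.2); print()
for d in range(5,41,5):
    th=t0+np.radians(d); ctrl.move_straight([*P(th),z],R(th+np.pi),max_speed=.05)
    st=ctrl.read_state(); F=np.array(st["force"]); e=np.array(st["ee_pos"]); v=e[:2]-a
    print(d,"at",np.degrees(np.arctan2(v[1],v[0])-t0).round(1),np.linalg.norm(v).round(4),e[2].round(4),F.round(1),round(st["time_s"],1))
    if F[2]<10 or F[2]>40 or np.hypot(F[0],F[1])>15: print("stop"); break
s=ctrl.snapshot("wrist"); cv2.imwrite("pics/w3.png",s["img"])
E
```

```text
0.0628 8.6 | 0.0621 11.9 | 0.0614 18.5 | 
5 at 6.2 0.124 0.063 [ 0.6 -0.5 18.1] 8.2
10 at 11.1 0.1241 0.063 [-0.7  0.4 17.6] 8.5
15 at 16.1 0.1243 0.063 [ 0.1  0.4 17.5] 8.9
20 at 21.1 0.1244 0.063 [ 0.8 -0.3 17.8] 9.3
25 at 26.1 0.1245 0.063 [-0.3  0.7 16.1] 9.6
30 at 31.0 0.1246 0.063 [ 0.6  0.4 15.5] 10.0
35 at 36.0 0.1248 0.063 [ 0.5  0.5 15.4] 10.4
40 at 40.9 0.1249 0.0631 [-0.   1.4 14.3] 10.7
```

View pics/w3.png

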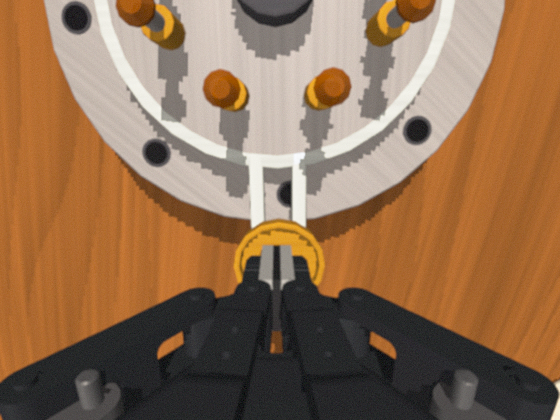

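The table followed: the rails are centred at about column 279 and the next hole shows between them at (289,192), so there are a few degrees still to go.

```bash
python3 - <<'E'
from h import *
a=np.array([.56726,.01431]); t0=np.radians(-121.1)
P=lambda th:a+.124*np.array([np.cos(th),np.sin(th)])
th=t0+np.radians(44.3); ctrl.move_straight([*P(th),.0613],R(th+np.pi),max_speed=.04); ctrl.wait(.3)
st=ctrl.read_state(); v=np.array(st["ee_pos"])[:2]-a
print(np.degrees(np.arctan2(v[1],v[0])-t0),st["ee_pos"],st["force"],st["time_s"])
s=ctrl.snapshot("wrist"); cv2.imwrite("pics/w4.png",s["img"][120:300,180:380])
E
```

```text
45.154009645540036 [ 0.59761432 -0.10694749  0.0630826 ] [ 0.82815757  1.65159139 15.79486999] 11.4583
```

View pics/w4.png

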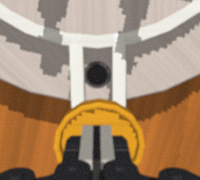

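The hole (crop 97,74) is now centred between the rails (about 98), so I lift straight up and check.

```bash
python3 - <<'E'
from h import *
st=ctrl.read_state(); e=np.array(st["ee_pos"])
a=np.array([.56726,.01431]); t0=np.radians(-121.1); th=t0+np.radians(44.3)
p=a+.124*np.array([np.cos(th),np.sin(th)])
ctrl.move_straight([*p,.09],max_speed=.04); ctrl.move_straight([*p,.25],max_speed=.2); ctrl.wait(.3)
s=ctrl.snapshot("wrist"); im=s["img"]; cv2.imwrite("pics/w5.png",im)
hsv=cv2.cvtColor(im,cv2.COLOR_BGR2HSV)
m=cv2.inRange(hsv[150:225,240:320],(15,200,90),(32,255,255)); n,l,q,ce=cv2.connectedComponentsWithStats(m)
i=1+np.argmax(q[1:,4]); c=q[i,:2]+q[i,2:4]/2+[239.5,149.5]; print(c,q[i])
for z in (.078,.066):
    v=at_z(s,c,z)[:2]-a; print(z,np.linalg.norm(v),np.degrees(np.arctan2(v[1],v[0])))
print("expect -76.1..-76.3; time",ctrl.read_state()["time_s"],ctrl.read_state()["force"])
E
```

```text
[278. 190.] [  16   20   45   41 1304]
0.078 0.12420676884347481 -76.83766024767185
0.066 0.12682475844612784 -76.81165797324846
expect -76.1..-76.3; time 13.675 [0.40995132 0.36133634 0.39654895]
```

View pics/w5.png

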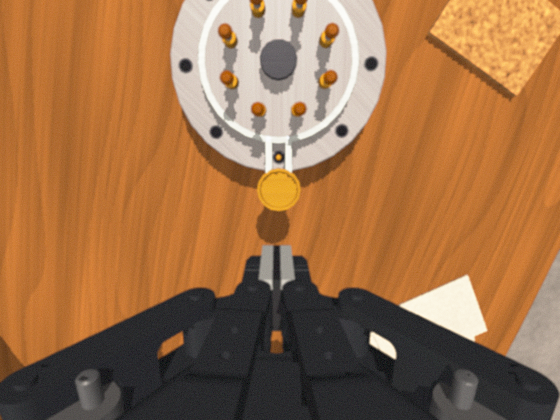

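The dish at (278,190) looks the same size as at the start and fits the raised height (radius 124.2 mm). The pin shows centred in the next hole at (278,157), just as it did in the first hole.

```bash
python3 -c "
from cell import ctrl
print(ctrl.job_done())"
```

```text
the job is handed in; nothing more can be done
None
```

I turned the table one hole counter-clockwise and handed the job in at about 14 s. The last wrist picture shows the plunger back up, its pin in the next hole and the hand clear; I did not re-measure the loose things, and no verdict came back.

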